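Find the rocking burner cap on the gas stove and seat it

ROBOT

A 7-joint arm with a two-finger parallel gripper is mounted at the origin on a cart in front of the work surface, level with it; the furniture and walls round the work are solid. World frame = base frame: x ahead of the robot, y to its left, z up, the work surface at z = 0. Lengths are in m, angles in rad, forces in N, time in s.
With the tool pointing down it reaches from about 0.35 to 0.9 m from the base axis. Payload 8.1 kg.
Tool frame: the origin (TCP) lies midway between the tips of the shut fingers; the grasp point (between the pads) lies 19 mm behind it; z points along the fingers, y is the line along which they close (so a half turn about z gives the same grasp; the last joint's range is limited). The gripper opens to 92 mm and grips with 3 to 60 N. Pads are 19 mm wide; open, the fingers measure 130 mm over their backs; the gripper's body (75 mm by 190 mm) begins 47 mm behind the grasp point.
Start: joints at [1.168, 0.434, 0.025, 1.573, -0.012, 1.134, -0.075], TCP at [0.185, -0.597, 0.227] pointing down, gripper open.
Joint ranges: [-2.62, 2.62], [-0.44, 2.09], [-1.27, 1.32], [0.08, 2.57], [-1.32, 4.46], [0.12, 2], [-2.74, 2.74]. Speed limits (rad/s): [2.22, 2.22, 3.01, 3.01, 3.14, 3.14, 3.14].

INTERFACE

Orientations are given as a rotation vector (axis times angle).
In Python, from cell import arm gives the robot as it stands.
- The arm moves only by the tool arm_command, never from a script. Its arguments are lists of equal length, an entry for each row: "dp": the shift along the tool's x, y, z in units of 25 mm (1.0 is 25 mm), a list of three; "angular": the turn, a rotation vector about the tool's x, y, z in units of 0.15 rad (1.0 is 0.15 rad), a list of three; "claw": the opening, from 0 (shut) to 1 (fully open). In form: {"dp": [[x, y, z], ...], "angular": [[rx, ry, rz], ...], "claw": [claw, ...]}. A call has 1 to 10 rows; each row shifts and turns the commanded pose from where the row before left it, along the tool's axes as they then stand; what a row does not reach is not made up. A row lasts 1/10 s, in which the tool goes at most 50 mm and 8.59 degrees, less where a joint would pass 70% of its speed; a pose out of reach is approached as far as the arm can. A call with a number of a shift or a turn outside -1 to 1 is refused whole. A call with a gripper value outside its range is refused whole. The fingers move at their own pace and stop on an object; "force" is the grip in N (left out, the last holds). Time passes only in rows, so rows that do not move let the fingers close. It gives the time, the measured TCP pose, the force, the opening and the grip force at its end, in the units of the state.
- arm.observe(): the state, without advancing time (a new reading comes with each control period).
- arm.get_image(name): name is "side" or "top" or "wrist"; returns a dict with "frame" (384x512x3 uint8, red, green, blue), "z_map" (384x512 float32, m along the optical axis (not along the pixel's ray), 0 where there is no reading), "K" (3x3 intrinsics, pixels), "k1" (the pictures are not rectified: a ray, as slopes to the right and down, at radius r is drawn at 1 + k1 r^2 times it, then the intrinsics apply), "R" (3x3) and "t" (3): a world point X has camera coordinates R X + t. Camera axes: x right, y down, z forward; pixel columns grow to the right and rows downward; lengths in m; the calibration is good to about 2 mm. A picture is of the moment at which its call begins.
- arm.sign_off(): hands the job in; it is judged then, once.
The state is a dict: "clock": time; "joints": joint angles; "dq": joint speeds; "joint_efforts": joint torques, N m; "position": TCP position; "ee_rot": TCP orientation; "force": force on the tool from outside, world axes, zero at the start; "ft_torque": the same for the moment, N m; "width": opening from 0.0 (shut) to 1.0 (fully open); "gripper_force": force on a finger pad.
Only numpy, scipy, OpenCV 4.12 (cv2) and the standard library are available. Lean on these libraries where they do the work, as an engineer would, in place of code of your own. Each camera call takes 0.05 s, during which the arm holds its last target. There are 200 camera calls.

TASK

The brass burner caps were put back after cleaning the gas stove, and one of them is not sitting in its burner. With the fingertips, press down on top of each cap for a moment, from left to right (seen from the robot), to feel which one rocks; then nudge that one sideways until it drops into its burner, so that all three caps lie flat and fully seated. Do not grasp, lift or carry any cap or push one off its burner, and leave everything else where it is.

Things in the scene. Friction and masses are not known exactly. Their poses are not given: they have to be found in the camera images.
- stove: three-burner table-top gas stove, fixed: black glass top 300 x 500 mm on a steel tray, three knobs in front. Origin: centre of its underside, on the worktop; x axis to its back, y axis to its left, z up; the glass is at z = 64 mm. Burner centres in this frame: left (10, 165), middle (45, 0), right (10, -165) mm. A flat steel drip ring 120 mm across and 3 mm high lies round each burner
- seat_left (a point): centre of the top face of the left burner's fixed cast-iron cup, 86 mm above the worktop. The cup is 62 mm across outside and 22 mm high, with a bore 46 mm across and 11 mm deep that takes a cap's spigot; the cap's disc then lies on the top face and overhangs it by about 2 mm all round
- seat_middle (a point): centre of the top face of the middle burner's fixed cast-iron cup, 86 mm above the worktop. The cup is 62 mm across outside and 22 mm high, with a bore 46 mm across and 11 mm deep that takes a cap's spigot; the cap's disc then lies on the top face and overhangs it by about 2 mm all round
- seat_right (a point): centre of the top face of the right burner's fixed cast-iron cup, 86 mm above the worktop. The cup is 62 mm across outside and 22 mm high, with a bore 46 mm across and 11 mm deep that takes a cap's spigot; the cap's disc then lies on the top face and overhangs it by about 2 mm all round
- cap_1: brass burner cap, loose, one of three alike (any may be on any burner, any may be the one off its seat): disc 66 mm across, 12 mm thick, about 0.2 kg, round spigot 42 mm across and 5 mm deep below. Origin: centre of the disc's underside, where the spigot begins; z axis up out of its flat top. Seated it is level, its origin within 2 mm of a seat point.
- cap_2: brass burner cap, loose, one of three alike (any may be on any burner, any may be the one off its seat): disc 66 mm across, 12 mm thick, about 0.2 kg, round spigot 42 mm across and 5 mm deep below. Origin: centre of the disc's underside, where the spigot begins; z axis up out of its flat top. Off its seat it stands 2 to 6 mm proud and rocks when pressed off centre; a sideways push under 5 N moves it.
- cap_3: brass burner cap, loose, one of three alike (any may be on any burner, any may be the one off its seat): disc 66 mm across, 12 mm thick, about 0.2 kg, round spigot 42 mm across and 5 mm deep below. Origin: centre of the disc's underside, where the spigot begins; z axis up out of its flat top. Off its seat, the cap is 3 to 8 mm off centre, to any side, tilted 0.09 to 0.15 rad, high on that side.
- spoon: wooden spoon 297 x 50 x 16 mm lying across the front of the stove's glass top; origin: centre of its underside. To be left alone
- stockpot: black open stockpot 162 x 220 x 100 mm to the right; origin: centre of its underside. To be left alone
- garlic: bulb of garlic, 60 mm, on the worktop to the right; origin: centre of its underside. To be left alone
- spice_jar: spice jar with a yellow cap, 45 mm across, 107 mm high, behind the stove; origin: centre of its underside. To be left alone
- salt_mill: clear salt shaker with a grey top, 44 mm across, 90 mm high, behind the stove; origin: centre of its underside. To be left alone

How it is judged:
By the outcome, as a careful person would: the job done as asked, in the order asked, and still so for the second after the job is handed in, with the robot touching nothing.
It also fails if it takes over 51 s, if anything falls off the work surface, if the arm or the gripper's body presses on something with over 40 N, if the wrist force passes 120 N, or if a joint passes its speed limit or range.

## Working session

There is one attempt and no reset: what is moved stays moved. The work goes in short steps, Python scripts to look and compute and a tool call to move; the robot and the scene stay as the last step left them, time stands still between calls to the robot, and variables do not carry over. Pictures are saved under pics/ and viewed, at most 10 in all, crops included, and the job is handed in when it is done.

Besides the shell and the picture viewer there is one more tool, called after "Request:" as a command line: name --argument value ..., lists and objects as JSON in quotes. arm_command: Moves the arm, as the interface text tells. Its arguments: {"type":"object","properties":{"dp":{"type":"array","items":{"type":"array","items":{"type":"number"}}},"angular":{"type":"array","items":{"type":"array","items":{"type":"number"}}},"claw":{"type":"array","items":{"type":"number"}},"force":{"type":"number"}},"required":["dp","angular","claw"]}

```bash
mkdir -p pics; ls; cat > h.py <<'E'
import numpy as np, cv2
from cell import arm
def pts(im):
    K=np.array(im["K"]);h,w=im["z_map"].shape
    u,v=np.meshgrid(np.arange(w),np.arange(h))
    d=np.stack([(u-K[0,2])/K[0,0],(v-K[1,2])/K[1,1]],-1)
    s=d.copy()
    for _ in range(8): s=d/(1+im["k1"]*(s**2).sum(-1,keepdims=True))
    z=im["z_map"][...,None]
    X=np.concatenate([s*z,z],-1)
    return (X-np.array(im["t"]))@np.array(im["R"])
def save(im,n): cv2.imwrite("pics/"+n,im["frame"][...,::-1])
E
python3 - <<'E'
from h import *
np.set_printoptions(precision=4,suppress=True)
s=arm.observe()
print(s)
a=[]
for n in("top","side"):
    im=arm.get_image(n);save(im,n+"0.png");a.append(im["frame"]);np.save(n+"P.npy",pts(im));np.save(n+"F.npy",im["frame"]);print(n,im["K"],im["k1"],im["R"],im["t"])
E
```

```text
pics
{'clock': 0.0, 'joints': array([ 1.1684,  0.4352,  0.025 ,  1.5741, -0.0116,  1.134 , -0.0751]), 'dq': array([-0.0005, -0.0005, -0.0015, -0.0001,  0.0008, -0.0013,  0.0009]), 'joint_efforts': array([ -0.0005, -66.7851,   0.9845, -31.4465,  -0.0607,   0.0427,
         0.0001]), 'position': array([ 0.1844, -0.5966,  0.2259]), 'ee_rot': array([-3.1049, -0.4689,  0.0006]), 'force': array([-0.2552, -1.6607,  0.9154]), 'ft_torque': array([ 0.0315, -0.0118,  0.0233]), 'gripper_force': 0.0, 'width': 0.9981983612803943}
top [[430.4495   0.     254.1598]
 [  0.     430.4495 196.7305]
 [  0.       0.       1.    ]] 0.03914926989761716 [[-0.0254 -0.9997  0.0043]
 [-0.9794  0.024  -0.2007]
 [ 0.2006 -0.0093 -0.9796]] [-0.0055  0.5749  1.2455]
side [[380.4953   0.     258.4362]
 [  0.     380.4953 193.0357]
 [  0.       0.       1.    ]] -0.03209393336220147 [[-0.9336 -0.3577 -0.0225]
 [-0.1166  0.3626 -0.9246]
 [ 0.3389 -0.8606 -0.3802]] [0.5492 0.1392 1.1164]
```

View pics/top0.png

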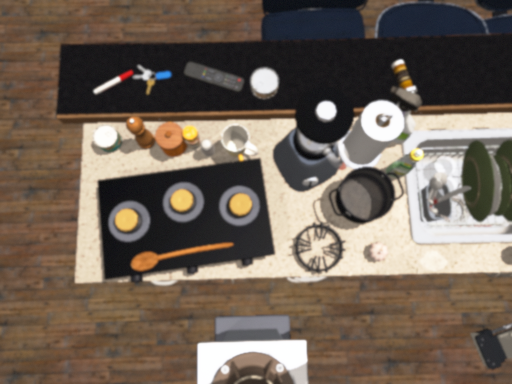

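View pics/side0.png

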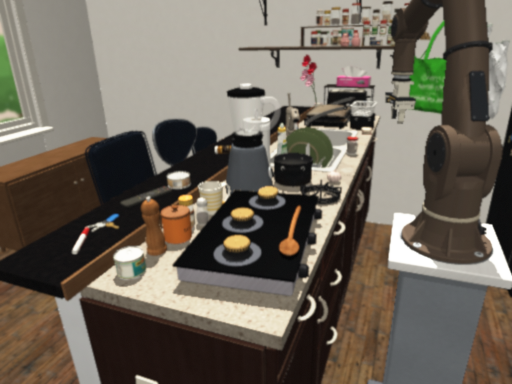

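The top view shows the caps at about (126,219), (182,201) and (240,204); the spoon lies in front of them at (145–230, 250). The arm is parked at the lower right. Next I measure the caps and drip rings.

```bash
python3 - <<'E'
from h import *
np.set_printoptions(precision=4,suppress=True)
for n in("top","side"):
    P=np.load(n+"P.npy");F=np.load(n+"F.npy")
    hsv=cv2.cvtColor(F,cv2.COLOR_RGB2HSV)
    m=((hsv[...,0]>15)&(hsv[...,0]<32)&(hsv[...,1]>100)&(hsv[...,2]>120)&(P[...,2]>.075)&(P[...,2]<.12)).astype(np.uint8)
    k,l,st,c=cv2.connectedComponentsWithStats(m)
    for i in range(1,k):
        if st[i,4]>60:
            q=P[l==i]; q=q[q[:,2]>.09]
            if len(q)<30: continue
            mx=q.mean(0);A=np.c_[q[:,:2]-mx[:2],np.ones(len(q))];s=np.linalg.lstsq(A,q[:,2],rcond=None)[0]
            print(n,c[i],st[i],"mid",(q.min(0)+q.max(0))/2,"mean",mx,"ext",np.ptp(q,axis=0),"slope",s,len(q))
# rings & glass
P=np.load("topP.npy");F=np.load("topF.npy");hsv=cv2.cvtColor(F,cv2.COLOR_RGB2HSV)
g=((hsv[...,2]<45)&(P[...,2]>.05)&(P[...,2]<.075)&(P[...,0]<.9)).astype(np.uint8)
m=((hsv[...,2]>60)&(hsv[...,2]<170)&(hsv[...,1]<70)&(P[...,2]>.055)&(P[...,2]<.078)).astype(np.uint8)
k,l,st,c=cv2.connectedComponentsWithStats(m)
for i in range(1,k):
    if st[i,4]>300:
        q=P[l==i];h=cv2.convexHull(q[:,:2].astype(np.float32));print("ring",c[i],st[i],cv2.minEnclosingCircle(h),cv2.fitEllipse(h),np.median(q[:,2]))
k,l,st,c=cv2.connectedComponentsWithStats(g);i=1+st[1:,4].argmax();q=P[l==i];print("glass",cv2.minAreaRect(q[:,:2].astype(np.float32)),np.median(q[:,2]))
sp=((hsv[...,0]<16)&(hsv[...,1]>120)&(P[...,2]>.066)&(P[...,2]<.1)&(P[...,0]<.5)).astype(bool)
q=P[sp];print("spoon",q.min(0),q.max(0))
E
```

```text
top [189.5672 133.1692] [182 126  16  16 201] mid [0.7652 0.1707 0.1035] mean [0.7646 0.1687 0.1059] ext [0.0423 0.0475 0.0255] slope [ 0.1244 -0.049   0.1059] 193
top [181.8962 199.6506] [171 189  23  22 395] mid [0.564  0.1924 0.0974] mean [0.563  0.1922 0.0975] ext [0.0637 0.0645 0.0146] slope [0.0026 0.0089 0.0975] 394
top [240.2155 203.8471] [229 193  23  23 399] mid [0.5459 0.0225 0.1003] mean [0.5457 0.0212 0.1016] ext [0.0649 0.0648 0.0194] slope [-0.0108 -0.1238  0.1016] 391
top [126.0541 219.3759] [115 209  23  22 407] mid [0.5091 0.3532 0.0976] mean [0.5089 0.3528 0.0976] ext [0.0625 0.0633 0.0151] slope [0.0334 0.0099 0.0976] 401
side [267.5752 191.4444] [258 187  20  10 153] mid [0.5442 0.0276 0.0991] mean [0.543  0.029  0.0991] ext [0.0614 0.0631 0.0113] slope [-0.0466 -0.1262  0.0991] 153
side [185.157  200.3388] [178 196  15  11 121] mid [0.7642 0.175  0.0993] mean [0.7604 0.1809 0.1018] ext [0.0414 0.0451 0.0177] slope [ 0.1095 -0.2368  0.1018] 116
side [241.6704 213.3687] [231 209  23  10 179] mid [0.562  0.1992 0.0951] mean [0.5601 0.2025 0.0961] ext [0.0628 0.0644
[... 638 characters left out ...]
, 151.87937927246094) 0.06575228540174592
ring [238.8023 205.7159] [218 185  43  42 880] ((0.5492625832557678, 0.026243483647704124), 0.0638590082526207) ((0.5488894581794739, 0.02629690244793892), (0.12582486867904663, 0.1262870579957962), 83.96226501464844) 0.06522735143076996
ring [130.0569 221.4858] [108 200  43  42 914] ((0.5100443363189697, 0.35374414920806885), 0.06369658559560776) ((0.5101271867752075, 0.35378655791282654), (0.12439800053834915, 0.1253492534160614), 172.46600341796875) 0.06549583414936856
glass ((0.5152621269226074, 0.19102230668067932), (0.2975381314754486, 0.4895557165145874), 6.556277751922607) 0.0641580404429223
spoon [0.3615 0.046  0.066 ] [0.4393 0.3456 0.0844]
```

```bash
cat >> h.py <<'E'
from scipy.spatial.transform import Rotation as Ro
def R(): return Ro.from_rotvec(arm.observe()["ee_rot"]).as_matrix()
def units(target):
    return (R().T@(np.array(target)-arm.observe()["position"]))/.025
E
python3 - <<'E'
from h import *
np.set_printoptions(precision=3,suppress=True)
P=np.load("topP.npy").reshape(-1,3)
for y in np.arange(-.6,.5,.1):
    print(round(y,2),[(round(x,1),round(P[(abs(P[:,0]-x-.05)<.05)&(abs(P[:,1]-y-.05)<.05)][:,2].max(initial=-1),2)) for x in np.arange(.3,.9,.1)])
r=R();print(r);d=Ro.from_matrix(r.T@np.diag([1.,-1,-1])).as_rotvec()/.15;print(d)
A=np.diag([1.,-1,-1]);p=arm.observe()["position"]
for t in([.45,-.1,.3],[.51,.354,.16]): print((A.T@(np.array(t)-p))/.025)
E
```

```text
-0.6 [(np.float64(0.3), np.float64(0.01)), (np.float64(0.4), np.float64(0.04)), (np.float64(0.5), np.float64(0.03)), (np.float64(0.6), np.float64(0.05)), (np.float64(0.7), np.float64(0.11)), (np.float64(0.8), np.float64(0.1)), (np.float64(0.9), np.float64(0.1))]
-0.5 [(np.float64(0.3), np.float64(0.05)), (np.float64(0.4), np.float64(0.05)), (np.float64(0.5), np.float64(0.11)), (np.float64(0.6), np.float64(0.25)), (np.float64(0.7), np.float64(0.26)), (np.float64(0.8), np.float64(0.26)), (np.float64(0.9), np.float64(0.09))]
-0.4 [(np.float64(0.3), np.float64(0.06)), (np.float64(0.4), np.float64(0.11)), (np.float64(0.5), np.float64(0.1)), (np.float64(0.6), np.float64(0.26)), (np.float64(0.7), np.float64(0.3)), (np.float64(0.8), np.float64(0.25)), (np.float64(0.9), np.float64(0.05))]
-0.3 [(np.float64(0.3), np.float64(0.05)), (np.float64(0.4), np.float64(0.05)), (np.float64(0.5), np.float64(0.35)), (np.float64(0.6), np.float64(0.41)), (np.float64(0.7), np.float64(0.42)), (np.float64(0.8), np.float64(-1.0)), (np.float64(0.9), np.float64(0.05))]
-0.2 [(np.float64(0.3), np.float64(0.03)), (
[... 1250 characters left out ...]
(0.9), np.float64(0.05))]
0.3 [(np.float64(0.3), np.float64(0.08)), (np.float64(0.4), np.float64(0.11)), (np.float64(0.5), np.float64(0.1)), (np.float64(0.6), np.float64(0.07)), (np.float64(0.7), np.float64(0.17)), (np.float64(0.8), np.float64(0.15)), (np.float64(0.9), np.float64(0.06))]
0.4 [(np.float64(0.3), np.float64(0.07)), (np.float64(0.4), np.float64(0.07)), (np.float64(0.5), np.float64(0.07)), (np.float64(0.6), np.float64(0.07)), (np.float64(0.7), np.float64(0.06)), (np.float64(0.8), np.float64(0.06)), (np.float64(0.9), np.float64(0.07))]
[[ 0.955  0.295 -0.001]
 [ 0.295 -0.955  0.001]
 [-0.    -0.001 -1.   ]]
[-0.009  0.002  1.998]
[ 10.624 -19.868  -2.959]
[ 13.024 -38.028   2.641]
```

Request:
arm_command --dp '[[0,0,-1],[0,0,-1],[1,-1,0],[1,-1,0],[1,-1,0],[1,-1,0],[1,-1,0],[1,-1,0],[1,-1,0],[1,-1,0]]' --angular '[[0,0,1],[0,0,1],[0,0,0],[0,0,0],[0,0,0],[0,0,0],[0,0,0],[0,0,0],[0,0,0],[0,0,0]]' --claw '[0,0,0,0,0,0,0,0,0,0]'

```text
clock: 1.1
position: [0.3852, -0.3959, 0.2764]
ee_rot: [-3.141, 0.001, 0.001]
force: [0.1, -0.7, -1.0]
width: 0.179
gripper_force: 0.0
```

Request:
arm_command --dp '[[0,-1,0],[0,-1,0],[0,-1,0],[0,-1,0],[0,-1,0],[0,-1,0],[0,-1,0],[0,-1,0],[0,-1,0],[0,-1,0]]' --angular '[[0,0,0],[0,0,0],[0,0,0],[0,0,0],[0,0,0],[0,0,0],[0,0,0],[0,0,0],[0,0,0],[0,0,0]]' --claw '[0,0,0,0,0,0,0,0,0,0]'

```text
clock: 2.1
position: [0.3843, -0.1461, 0.2765]
ee_rot: [3.142, -0.0, -0.001]
force: [1.2, -1.1, -0.1]
width: 0.004
gripper_force: 0.0
```

Request:
arm_command --dp '[[0,-1,0],[0,-1,0],[0,-1,0],[0,-1,0],[0,-1,0],[0,-1,0],[0,-1,0],[0,-1,0],[0,-1,0],[0,-1,0]]' --angular '[[0,0,0],[0,0,0],[0,0,0],[0,0,0],[0,0,0],[0,0,0],[0,0,0],[0,0,0],[0,0,0],[0,0,0]]' --claw '[0,0,0,0,0,0,0,0,0,0]'

```text
clock: 3.1
position: [0.3844, 0.1037, 0.2766]
ee_rot: [3.141, -0.001, -0.0]
force: [0.3, 0.5, 0.3]
width: 0.004
gripper_force: 0.0
```

Request:
arm_command --dp '[[0,-1,0],[0,-1,0],[0.5,-1,0],[0.5,-1,0],[0.5,-1,0],[0.5,-1,0],[0.75,-1,0.5],[0.75,-1,0.75],[0.75,-1,0.75],[0.75,-1,0.75]]' --angular '[[0,0,0],[0,0,0],[0,0,0],[0,0,0],[0,0,0],[0,0,0],[0,0,0],[0,0,0],[0,0,0],[0,0,0]]' --claw '[0,0,0,0,0,0,0,0,0,0]'

```text
clock: 4.1
position: [0.5104, 0.3535, 0.2067]
ee_rot: [3.141, -0.001, -0.001]
force: [-0.1, -0.3, 0.4]
width: 0.004
gripper_force: 0.0
```

```bash
python3 - <<'E'
from h import *
print(units([.51,.355,.103]))
im=arm.get_image("wrist");save(im,"w1.png");P=pts(im);np.save("w1P.npy",P)
m=(P[...,2]>.09)&(P[...,2]<.105)&(np.hypot(P[...,0]-.51,P[...,1]-.355)<.045)
q=P[m];print(len(q),(q.min(0)+q.max(0))/2,np.median(q[:,2]))
E
```

```text
[-0.01601303 -0.06360052  4.14634819]
3426 [0.50902768 0.35547217 0.09502964] 0.09742501901118836
```

View pics/w1.png

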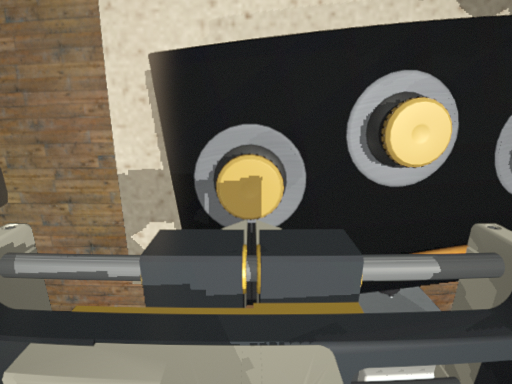

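The wrist view shows the left cap at (250,187), level and right under the fingers; the middle cap is at (418,132). Now I press the left one.

Request:
arm_command --dp '[[0,0,1],[0,0,1],[0,0,1],[0,0,0.8],[0,0,0.3],[0,0,0.1],[0,0,0.08],[0,0,0.04],[0,0,0.04],[0,0,0]]' --angular '[[0,0,0],[0,0,0],[0,0,0],[0,0,0],[0,0,0],[0,0,0],[0,0,0],[0,0,0],[0,0,0],[0,0,0]]' --claw '[0,0,0,0,0,0,0,0,0,0]'

```text
clock: 5.15
position: [0.51, 0.3529, 0.0994]
ee_rot: [-3.141, 0.001, -0.001]
force: [-1.4, -0.1, -0.2]
width: 0.004
gripper_force: 0.0
```

Request:
arm_command --dp '[[0,0,0.04],[0,0,0.04],[0,0,0.04]]' --angular '[[0,0,0],[0,0,0],[0,0,0]]' --claw '[0,0,0]'

```text
clock: 5.45
position: [0.5101, 0.353, 0.0982]
ee_rot: [-3.141, 0.001, -0.003]
force: [-7.0, -7.4, 28.4]
width: 0.004
gripper_force: 14.3
```

Request:
arm_command --dp '[[0,0,-0.03],[0,0,0],[0,0,0],[0,0,-1],[0,0,-1],[0.16,0.4,-1],[0.5,1,0],[0.5,1,0],[0.5,1,0],[0.5,1,0]]' --angular '[[0,0,0],[0,0,0],[0,0,0],[0,0,0],[0,0,0],[0,0,0],[0,0,0],[0,0,0],[0,0,0],[0,0,0]]' --claw '[0,0,0,0,0,0,0,0,0,0]'

```text
clock: 6.45
position: [0.5643, 0.2417, 0.1719]
ee_rot: [3.142, -0.0, 0.001]
force: [-0.4, 0.9, 0.5]
width: 0.003
gripper_force: 0.0
```

Request:
arm_command --dp '[[0,1,0],[0,1,0],[0,0,0]]' --angular '[[0,0,0],[0,0,0],[0,0,0]]' --claw '[0,0,0]'

```text
clock: 6.75
position: [0.5646, 0.1881, 0.1715]
ee_rot: [3.139, -0.009, -0.0]
force: [0.1, 0.3, 0.4]
width: 0.003
gripper_force: 0.0
```

```bash
python3 - <<'E'
from h import *
im=arm.get_image("wrist");save(im,"w2.png");P=pts(im)
m=(P[...,2]>.09)&(P[...,2]<.105)&(np.hypot(P[...,0]-.564,P[...,1]-.194)<.045)
q=P[m];print(len(q),(q.min(0)+q.max(0))/2,np.median(q[:,2]))
print(units([.564,.194,.1]))
E
```

```text
3946 [0.56688063 0.19598909 0.0949799 ] 0.09734934431054446
[-0.01098944 -0.13969293  2.86890901]
```

Request:
arm_command --dp '[[0,-0.1,1],[0,0,1],[0,0,0.6],[0,0,0.2],[0,0,0.06],[0,0,0.04],[0,0,0.02],[0,0,0.02],[0,0,0]]' --angular '[[0,0,0],[0,0,0],[0,0,0],[0,0,0],[0,0,0],[0,0,0],[0,0,0],[0,0,0],[0,0,0]]' --claw '[0,0,0,0,0,0,0,0,0]'

```text
clock: 7.7
position: [0.564, 0.1953, 0.0986]
ee_rot: [-3.141, 0.001, -0.001]
force: [-0.2, 0.5, -0.6]
width: 0.004
gripper_force: 0.0
```

Request:
arm_command --dp '[[0,0,0.03],[0,0,0.02],[0,0,0]]' --angular '[[0,0,0],[0,0,0],[0,0,0]]' --claw '[0,0,0]'

```text
clock: 8.0
position: [0.5641, 0.1953, 0.0983]
ee_rot: [3.141, -0.001, 0.002]
force: [-3.6, -1.9, 12.9]
width: 0.001
gripper_force: 6.1
```

Request:
arm_command --dp '[[0,0,0],[0,0,0],[0,0,-1],[0,0,-1],[0,0,-1],[-0.2,1,0],[-0.2,1,0],[-0.2,1,0],[-0.1,1,0],[0,1,0]]' --angular '[[0,0,0],[0,0,0],[0,0,0],[0,0,0],[0,0,0],[0,0,0],[0,0,0],[0,0,0],[0,0,0],[0,0,0]]' --claw '[0,0,0,0,0,0,0,0,0,0]'

```text
clock: 9.0
position: [0.5459, 0.0693, 0.1722]
ee_rot: [3.141, -0.0, 0.0]
force: [0.2, 0.2, 0.2]
width: 0.004
gripper_force: 0.0
```

Request:
arm_command --dp '[[0,1,0],[0,0.8,0],[0,0,0],[0,0,0]]' --angular '[[0,0,0],[0,0,0],[0,0,0],[0,0,0]]' --claw '[0,0,0,0]'

```text
clock: 9.4
position: [0.5463, 0.0253, 0.1721]
ee_rot: [-3.141, 0.002, -0.001]
force: [0.7, -1.1, 0.2]
width: 0.006
gripper_force: 0.0
```

```bash
cat > cap3.py <<'E'
from h import *
import sys
np.set_printoptions(precision=4,suppress=True)
im=arm.get_image("wrist");save(im,sys.argv[1]);P=pts(im);hsv=cv2.cvtColor(im["frame"],cv2.COLOR_RGB2HSV)
m=((hsv[...,0]>15)&(hsv[...,0]<32)&(hsv[...,1]>90)&(P[...,2]>.085)&(P[...,2]<.115)&(np.hypot(P[...,0]-.547,P[...,1]-.024)<.05)).astype(np.uint8)
q=P[m>0];
for _ in range(3):  # robust top plane
    A=np.c_[q[:,:2]-[.547,.024],np.ones(len(q))];s=np.linalg.lstsq(A,q[:,2],rcond=None)[0];r=q[:,2]-A@s;q=q[abs(r)<max(.0015,1.5*r.std())]
h=cv2.convexHull(q[:,:2].astype(np.float32))
print("cap",len(q),"mid",(q.min(0)+q.max(0))/2,"ext",np.ptp(q,axis=0),"plane",s,"circ",cv2.minEnclosingCircle(h),cv2.fitEllipse(h))
g=(hsv[...,1]<70)&(hsv[...,2]>80)&(P[...,2]>.06)&(P[...,2]<.072)&(np.hypot(P[...,0]-.549,P[...,1]-.026)<.07)
h=cv2.convexHull(P[g][:,:2].astype(np.float32));print("ring",cv2.minEnclosingCircle(h),cv2.fitEllipse(h))
print(units([.547,.024,.104]))
E
python3 cap3.py w3.png
```

```text
cap 3403 mid [0.5504 0.0235 0.101 ] ext [0.0533 0.0621 0.0097] plane [-0.0438 -0.1114  0.1011] circ ((0.5465047359466553, 0.02347681298851967), 0.03154947981238365) ((0.5464507937431335, 0.023687245324254036), (0.060624878853559494, 0.06228101626038551), 11.209856986999512)
ring ((0.5473909974098206, 0.028240803629159927), 0.06101014092564583) ((0.5475761294364929, 0.02808094024658203), (0.12048333138227463, 0.12110301852226257), 142.85789489746094)
[0.0278 0.088  2.7272]
```

View pics/w3.png

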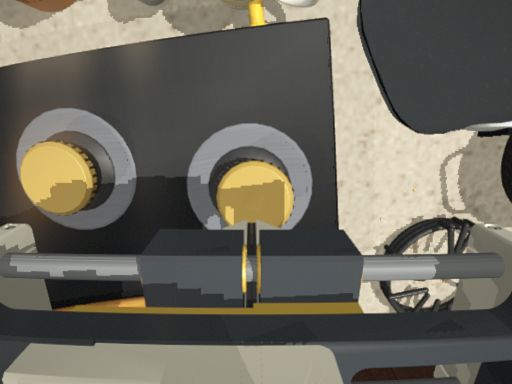

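The wrist view shows the right cap at (255,195) sitting low and to the right in its ring (250,185). Its front-right side is high (slope 0.12), and the offset is about (-1.3, -4.6) mm. I press it gently, as I did the others.

Request:
arm_command --dp '[[0,0,1],[0,0,1],[0,0,0.4],[0,0,0.16],[0,0,0.08],[0,0,0.06],[0,0,0]]' --angular '[[0,0,0],[0,0,0],[0,0,0],[0,0,0],[0,0,0],[0,0,0],[0,0,0]]' --claw '[0,0,0,0,0,0,0]'

```text
clock: 10.15
position: [0.5467, 0.0254, 0.1051]
ee_rot: [-3.142, 0.0, -0.002]
force: [-0.3, -0.1, 0.9]
width: 0.003
gripper_force: 0.0
```

Request:
arm_command --dp '[[0,0,0.04],[0,0,0]]' --angular '[[0,0,0],[0,0,0]]' --claw '[0,0]'

```text
clock: 10.35
position: [0.5464, 0.0252, 0.1038]
ee_rot: [3.142, -0.001, 0.001]
force: [0.0, 0.2, -0.4]
width: 0.004
gripper_force: 0.0
```

Request:
arm_command --dp '[[0,0,0.03],[0,0,0.03],[0,0,0]]' --angular '[[0,0,0],[0,0,0],[0,0,0]]' --claw '[0,0,0]'

```text
clock: 10.65
position: [0.5464, 0.0252, 0.1022]
ee_rot: [3.141, -0.0, 0.0]
force: [-1.1, -1.4, 2.5]
width: 0.003
gripper_force: 1.5
```

Request:
arm_command --dp '[[0,0,0.03],[0,0,0.01],[0,0,0]]' --angular '[[0,0,0],[0,0,0],[0,0,0]]' --claw '[0,0,0]'

```text
clock: 10.95
position: [0.5465, 0.0252, 0.1018]
ee_rot: [3.141, -0.001, 0.001]
force: [-1.9, -2.0, 9.7]
width: 0.004
gripper_force: 5.3
```

Request:
arm_command --dp '[[0,0,-1],[0,0,-1],[0,0,0],[0,0,0],[0,1,0],[0,1,0],[0,0.7,0],[0,0,1],[0,0,1],[0,0,0.4]]' --angular '[[0,0,0],[0,0,0],[0,0,0.95],[0,0,0.95],[0,0,0],[0,0,0],[0,0,0],[0,0,0],[0,0,0],[0,0,0]]' --claw '[0,0,0,0,0,0,0,0,0,0]'

```text
clock: 11.95
position: [0.5259, -0.0398, 0.0891]
ee_rot: [3.109, -0.447, -0.004]
force: [-1.1, -1.1, 0.8]
width: 0.006
gripper_force: 0.0
```

Request:
arm_command --dp '[[0,0,0.1],[0,0,0]]' --angular '[[0,0,0],[0,0,0]]' --claw '[0,0]'

```text
clock: 12.15
position: [0.5274, -0.0393, 0.0887]
ee_rot: [-3.11, 0.446, 0.0]
force: [-0.8, -0.6, 0.1]
width: 0.006
gripper_force: 0.0
```

```bash
python3 cap3.py w4.png; python3 -c "
from h import *
print(arm.observe()['position'],R()[:,1])"
```

```text
cap 4272 mid [0.5471 0.0231 0.1006] ext [0.0612 0.0623 0.0082] plane [-0.0389 -0.0948  0.101 ] circ ((0.5462532043457031, 0.02280949056148529), 0.031774427741765976) ((0.5463589429855347, 0.022859716787934303), (0.06244167685508728, 0.06278412789106369), 115.43121337890625)
ring ((0.5491844415664673, 0.026971394196152687), 0.06130082532763481) ((0.5476015210151672, 0.027791067957878113), (0.11850963532924652, 0.1212298646569252), 138.8469696044922)
[ 0.0269 -2.6415 -0.5929]
[ 0.52781583 -0.03918711  0.08915626] [-2.80946493e-01 -9.59723377e-01 -3.29138292e-04]
```

View pics/w4.png

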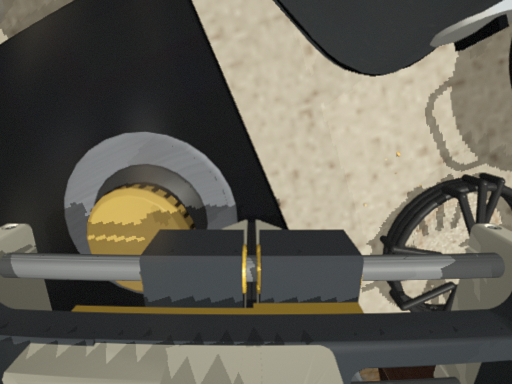

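The cap is at (140,230), still offset toward the finger, with the fingertips beside it. Now I nudge it toward the seat centre.

Request:
arm_command --dp '[[0,-0.12,0],[0,-0.12,0],[0,-0.12,0],[0,-0.08,0],[0,0,0]]' --angular '[[0,0,0],[0,0,0],[0,0,0],[0,0,0],[0,0,0]]' --claw '[0,0,0,0,0]'

```text
clock: 12.7
position: [0.5305, -0.0284, 0.0886]
ee_rot: [-3.11, 0.446, -0.0]
force: [0.8, 0.2, 0.6]
width: 0.002
gripper_force: 0.0
```

Request:
arm_command --dp '[[0,-0.04,0],[0,-0.04,0],[0,0,0]]' --angular '[[0,0,0],[0,0,0],[0,0,0]]' --claw '[0,0,0]'

```text
clock: 13.0
position: [0.5309, -0.027, 0.0885]
ee_rot: [-3.11, 0.447, -0.0]
force: [0.0, -1.0, 0.1]
width: 0.009
gripper_force: 0.0
```

Request:
arm_command --dp '[[0,-0.04,0],[0,-0.04,0],[0,0,0]]' --angular '[[0,0,0],[0,0,0],[0,0,0]]' --claw '[0,0,0]'

```text
clock: 13.3
position: [0.5315, -0.0249, 0.0885]
ee_rot: [-3.11, 0.446, -0.0]
force: [0.5, 0.8, 0.1]
width: 0.005
gripper_force: 0.0
```

Request:
arm_command --dp '[[0,-0.04,0],[0,-0.04,0],[0,-0.04,0],[0,0,0]]' --angular '[[0,0,0],[0,0,0],[0,0,0],[0,0,0]]' --claw '[0,0,0,0]'

```text
clock: 13.7
position: [0.5323, -0.0221, 0.0885]
ee_rot: [-3.11, 0.446, -0.0]
force: [-0.3, 0.1, 0.7]
width: 0.006
gripper_force: 0.0
```

Request:
arm_command --dp '[[0,-0.04,0],[0,-0.04,0],[0,-0.04,0],[0,0,0]]' --angular '[[0,0,0],[0,0,0],[0,0,0],[0,0,0]]' --claw '[0,0,0,0]'

```text
clock: 14.1
position: [0.5332, -0.0191, 0.0885]
ee_rot: [-3.11, 0.446, -0.0]
force: [-0.1, -0.5, 0.9]
width: 0.008
gripper_force: 0.0
```

```bash
python3 cap3.py w5.png
```

```text
cap 3781 mid [0.5622 0.0266 0.0973] ext [0.035  0.0613 0.0038] plane [-0.0235  0.0106  0.0977] circ ((0.5516723990440369, 0.026721999049186707), 0.030993662774562836) ((0.5559360384941101, 0.026242690160870552), (0.044847019016742706, 0.0608157217502594), 176.57830810546875)
ring ((0.5492178797721863, 0.028276914730668068), 0.060432933270931244) ((0.5483485460281372, 0.02844315767288208), (0.11784819513559341, 0.12009071558713913), 0.18687595427036285)
[ 0.043  -1.8138 -0.6202]
```

It seems to have dropped in: the top is level at z = 0.0977. I back off, rise and check.

Request:
arm_command --dp '[[0,0.4,0],[0,0.4,0],[0,0,-1],[0,0,-1],[0,0,-1],[0,0,-1],[-0.5,0,-0.5],[-1,0,0],[-1,0,0],[0,0,0]]' --angular '[[0,0,0],[0,0,0],[0,0,0],[0,0,0],[0,0,0],[0,0,0],[0,0,0],[0,0,0],[0,0,0],[0,0,0]]' --claw '[0,0,0,0,0,0,0,0,0,0]'

```text
clock: 15.15
position: [0.4645, -0.0213, 0.201]
ee_rot: [3.108, -0.446, -0.002]
force: [0.3, 0.2, -0.1]
width: 0.003
gripper_force: 0.0
```

```bash
python3 cap3.py w6.png; python3 - <<'E'
from h import *
np.set_printoptions(precision=4,suppress=True)
for n in("top","side","wrist"):
    im=arm.get_image(n);P=pts(im);hsv=cv2.cvtColor(im["frame"],cv2.COLOR_RGB2HSV)
    for c in([.51,.355],[.564,.195],[.548,.0275]):
        q=P[(hsv[...,0]>15)&(hsv[...,0]<32)&(hsv[...,1]>90)&(P[...,2]>.088)&(P[...,2]<.112)&(np.hypot(*(P[...,:2]-c).transpose(2,0,1))<.05)]
        if len(q)<50: continue
        for _ in range(3):
            A=np.c_[q[:,:2]-c,np.ones(len(q))];s=np.linalg.lstsq(A,q[:,2],rcond=None)[0];r=q[:,2]-A@s;q=q[abs(r)<max(.0015,1.5*r.std())]
        print(n,len(q),(q.min(0)+q.max(0))/2,s)
E
```

```text
cap 3682 mid [0.5474 0.0269 0.0975] ext [0.0632 0.0628 0.0032] plane [-0.0014  0.0036  0.0975] circ ((0.5470298528671265, 0.02730153128504753), 0.032150037586688995) ((0.54703289270401, 0.027096321806311607), (0.06285955756902695, 0.06354009360074997), 116.92391967773438)
ring ((0.5477737188339233, 0.028760027140378952), 0.06094635650515556) ((0.5476639866828918, 0.028744960203766823), (0.12045077234506607, 0.12123783677816391), 0.7110074162483215)
[ 2.5819 -2.6736  3.8835]
top 257 [0.509  0.3539 0.0979] [0.0153 0.0092 0.098 ]
top 259 [0.5637 0.192  0.0977] [-0.0058 -0.002   0.0976]
side 204 [0.5075 0.3579 0.0966] [ 0.016  -0.0082  0.0968]
side 146 [0.5601 0.2006 0.0957] [ 0.0208 -0.0265  0.0962]
side 105 [0.5445 0.0307 0.0951] [ 0.0153 -0.0407  0.0957]
wrist 1867 [0.5615 0.1894 0.0971] [0.008  0.0317 0.0976]
wrist 3612 [0.547  0.0269 0.0975] [-0.0012  0.0009  0.0975]
```

View pics/w6.png

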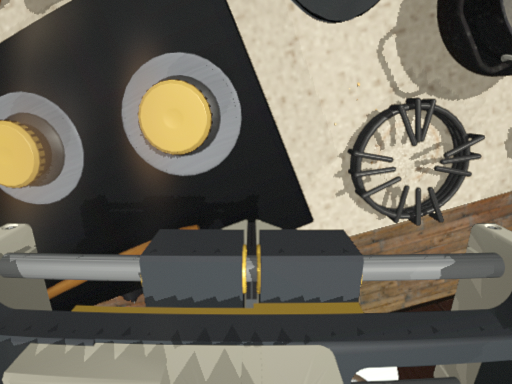

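The right cap at (175,117) is now level (slope under 0.004, top at 0.0975 m) and centred. The spoon and everything else look undisturbed, and the arm is touching nothing.

```bash
python3 -c "
from cell import arm
print(arm.sign_off())"
```

```text
the job is handed in; nothing more can be done
None
```

I pressed all three caps from left to right and found the right one off its seat, about 3.5 mm proud and tilted; I nudged it sideways until it dropped in, all three now measure level and seated, and the job is handed in at about 15 s.

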